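# Release the fuse tray of the kiln control box

## Task

The fuse tray of the grey kiln control box has to be let out. Turn the black rotary handle on top of the box from on to off, which frees the catch inside; then draw the release pin out of its wooden sleeve, lay it down on the table, take it again by its thick handle and push its shaft through the small round hole in the front of the box until the tray springs out. Finally draw the pin out again and leave it lying on the table clear of the box, with the handle still off, the tray still out and the mortar, tape roll, lidded jar and plastic cup not disturbed.

Things in the scene. Friction and masses are not known exactly. Their poses are not given: they have to be found in the camera images.
- control_box: Grey steel box fixed to the table, 160 mm deep (its x), 220 mm wide (y), 110 mm high; origin under its centre on the table. Its front face (facing the robot) is at its x = -80 mm; +x of the box points into the box from the front, +z up.
- access_hole (a point): Centre of the small round hole (16 mm diameter, 3 mm panel) in the box's front face, on the left half of the face as seen by the robot, 60 mm above the table, with a dark ring round it. Axes as the box: the pin goes in along +x.
- latch_plate (a point): Point on the front of the hidden spring-loaded latch plate, on the hole's axis, 54 mm behind the front face (plate 36 mm wide, reaching 25 mm above and below). With the handle off, pushing it 3 to 5 mm further in (3 to 8 N) frees the tray; hard stop after about 10 mm, so the tip goes about 60 mm behind the face. With the handle on it is blocked after about 1 mm. The point moves with the plate.
- handle (a joint): Turn of the rotary handle in rad: 0 = on (at the start; grip bar points from front to back of the box), 1.05 = off (turned 60 degrees anticlockwise seen from above, end stop). A detent hump lies half-way and it stays where it is left; about 0.1 N m turns it. Off means beyond 0.9.
- handle_grip (a point): Centre of the black grip bar of the rotary handle (bar 66 mm long, 14 mm thick, 26 mm high), on the handle's vertical turning axis, 138 mm above the table; the bar's underside is 124 mm and its top 149 mm above the table; beneath it is a collar of 28 mm radius. x axis along the bar (parallel to the box's x when on); it turns with the handle.
- tray (a joint): Travel of the fuse tray in m: 0 = latched shut, 0.035 = sprung fully out towards the robot. Held shut by the hidden latch; pushed out by its own spring.
- tray_front (a point): Centre of the front of the tray (90 mm wide, 44 mm high), in the right half of the box's front face as seen by the robot, 42 mm above the table.
- release_pin: Pin tool: square dark wooden handle 80 mm long, 22 x 22 mm, with a straight 8 mm steel shaft 90 mm long from one end. Origin: centre of the handle's underside; +x to the tip, +z up. About 50 g, centre of mass 20 mm ahead of the handle's middle. Starts in the sleeve with only the last 50 to 60 mm of shaft exposed, 27 mm above the table. Lying on the table its axis is 11 mm up.
- pin_handle (a point): Middle of the release pin's handle, on its axis; axes as the pin.
- pin_tip (a point): Tip of the release pin's shaft, 130 mm ahead of the middle of the handle, on the axis; axes as the pin.
- sleeve: Light wooden block fixed to the table, 126 mm long (its x), 42 mm wide, 50 mm high, with a square bore 26 x 26 mm (floor 16 mm above the table) open only at its +x end; roof 42 to 50 mm. Origin under its centre on the table. It stands on the left or on the right in front of the box.
- sleeve_mouth (a point): Middle of the sleeve's open end, 29 mm above the table; the pin is drawn out along +x of the sleeve, by at least 115 mm to be clear.
- mortar: White mortar bowl, 116 mm across, 52 mm high, loose, on the side where the sleeve is not; origin under its centre.
- tape_roll: Yellow roll of tape lying flat, 89 mm across, 24 mm high, loose, near the front edge of the table; origin under its centre.
- lidded_jar: Stoneware jar with brown lid, 70 mm across, 102 mm high, loose, behind on the left; origin under its centre.
- glaze_cup: Clear plastic cup, 75 mm across, 72 mm high, loose, behind on the right; origin under its centre.

How it is judged:
By the outcome, as a careful person would: the job done as asked, in the order asked, and still so for the second after the job is handed in, with the robot touching nothing.
It also fails if it takes over 70 s, if anything falls off the work surface, if the arm or the gripper's body presses on something with over 40 N, if the wrist force passes 120 N, or if a joint passes its speed limit or range.

## Robot

A 7-joint arm with a two-finger parallel gripper is mounted at the origin on a cart in front of the work surface, level with it; the furniture and walls round the work are solid. World frame = base frame: x ahead of the robot, y to its left, z up, the work surface at z = 0. Lengths are in mm, angles in rad, forces in N, time in s.
With the tool pointing down it reaches from about 400 to 875 mm from the base axis. Payload 4.4 kg.
Tool frame: the origin (TCP) lies midway between the tips of the shut fingers; the grasp point (between the pads) lies bot.tcp_to_grasp behind it (bot.tcp_to_grasp is the distance from the TCP to the grasp point, in mm); z points along the fingers, y is the line along which they close (so a half turn about z gives the same grasp; the last joint's range is limited). The gripper opens to 85 mm and grips with 20 to 120 N. Pads are 22 mm wide; open, the fingers measure 114 mm over their backs; the gripper's body (76 mm by 85 mm) begins 54 mm behind the grasp point. The pads swing forward as they close: fully open they stand 13 mm farther back than shut.
Start: joints at [-1.236, 0.628, 0.038, 1.517, -0.027, 0.996, -0.02], TCP at [253.579, 598.511, 231.313] pointing down, gripper open.
Joint ranges: [-3.06, 3.06], [-0.37, 2.12], [-1.25, 1.32], [0.18, 2.47], [-1.1, 4.24], [0.23, 1.98], [-2.94, 2.94]. Speed limits (rad/s): [2.57, 2.57, 3.14, 3.14, 3.14, 3.14, 3.14].

## Interface

Orientations are given as a unit quaternion [x, y, z, w].
In Python, from cell import bot gives the robot as it stands.
- The arm moves only by the shell command python3 jog.py FILE [FORCE], which reads ROWS from the file FILE. ROWS is one flat JSON list of numbers that holds 1 to 8 rows one after another, with no inner brackets; each row has 7 numbers: the finger opening in mm, then dx, dy, dz in shares of the most that a row can go, 1 being 50 mm, then a rotation vector rx, ry, rz in units of 0.1 rad; each row shifts and turns the commanded pose from where the row before left it, along the tool's axes as they then stand; what a row does not reach is not made up. A row lasts 1/10 s, in which the tool goes at most 50 mm and 0.15 rad, less where a joint would pass 70% of its speed; a pose out of reach is approached as far as the arm can. The fingers move at their own pace and stop on an object; FORCE is the grip in N (left out, the last holds). Time passes only in rows, so rows that do not move let the fingers close. It prints the time, the measured TCP pose, the force, the opening and the grip force at its end. Input that does not fit is refused with a message, and nothing moves.
- bot.get_state(): the state, without advancing time (a new reading comes with each control period).
- bot.camera(name): name is "scene" or "top" or "wrist"; returns a dict with "color" (480x640x3 uint8, blue, green, red), "fov_y" (degrees; the focal length in pixels is half the picture's height over the tangent of half this angle, whatever the lens; pixels are square), "cx", "cy" (the principal point, pixels), "rvec" (rotation vector, rad) and "tvec" (3), from world to camera coordinates, as OpenCV has them. Camera axes: x right, y down, z forward; pixel columns grow to the right and rows downward; lengths in mm; the calibration is good to about 2 mm. A picture is of the moment at which its call begins. There is no depth.
- bot.finish_job(): hands the job in; it is judged then, once.
The state is a dict: "time_s": time; "qpos": joint angles; "dq": joint speeds; "joint_torque": joint torques, N m; "position": TCP position; "tool_rot": TCP orientation; "ft_force": force on the tool from outside, world axes, zero at the start; "wrist_torque": the same for the moment, N m; "gripper_width": finger opening in mm; "finger_force": force on a finger pad.
Only numpy, scipy, OpenCV 4.12 (cv2) and the standard library are available. Lean on these libraries where they do the work, as an engineer would, in place of code of your own. Each camera call takes 0.05 s, during which the arm holds its last target. There are 200 camera calls.

## Working session

There is one attempt and no reset: what is moved stays moved. The work goes in short steps, Python scripts to look and compute and a shell command to move; the robot and the scene stay as the last step left them, time stands still between calls to the robot, and variables do not carry over. Pictures are saved under pics/ and viewed, at most 10 in all, crops included, and the job is handed in when it is done.

```bash
ls; mkdir -p pics; python3 - <<'E'
from cell import bot
import cv2,numpy as np
print(bot.tcp_to_grasp)
for n in ("scene","top"):
    c=bot.camera(n); cv2.imwrite(f"pics/{n}0.png",c["color"])
    R=cv2.Rodrigues(np.array(c["rvec"],float))[0]; print(n,c["fov_y"],c["cx"],c["cy"],(-R.T@np.array(c["tvec"],float).ravel()).round(),R[2].round(2))
s=bot.get_state();print(s["tool_rot"],s["time_s"])
E
```

```text
cell.py
jog.py
pics
18.700000000000003
scene 56.582504857842096 321.1679389434717 238.5948387728321 [ -49. -557.  784.] [ 0.56  0.53 -0.64]
top 43.263387286535036 316.6037998245547 236.19678833725686 [ 357.   -8. 1394.] [ 0.17  0.01 -0.99]
[ 1.99095740e-01  9.79979692e-01 -8.16294920e-04 -1.52201216e-04] 0.1
```

View pics/scene0.png

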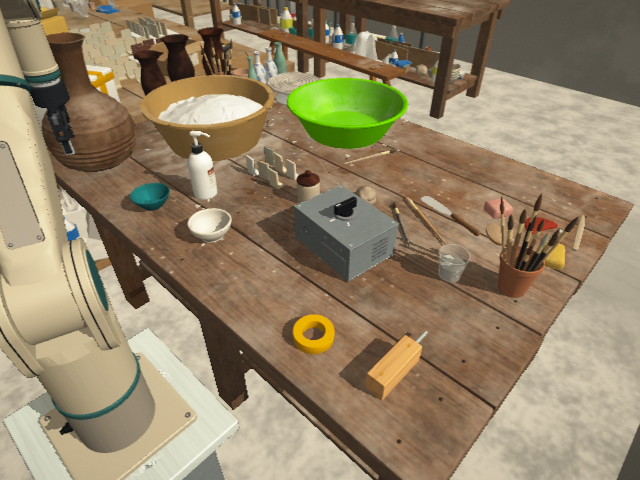

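View pics/top0.png

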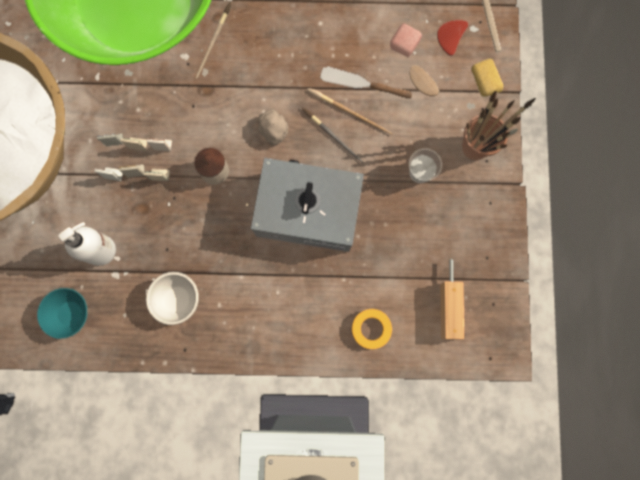

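The scene view shows the box at about (345,230), its handle at (345,207), the sleeve on the right at (395,365) and the shaft at (422,337). In the top view the handle is at (308,200), the box top corners are at (268,160), (362,174), (350,247) and (253,231), the sleeve is at (454,310), and the shaft tip is at (451,260).

```bash
cat > h.py <<'E'
from cell import bot
import cv2,numpy as np
from scipy.spatial.transform import Rotation as Ro
def cam(n,save=None):
    c=bot.camera(n)
    if save: cv2.imwrite(f"pics/{save}.png",c["color"])
    R=cv2.Rodrigues(np.array(c["rvec"],float))[0]; t=np.array(c["tvec"],float).ravel()
    f=240/np.tan(np.radians(c["fov_y"])/2)
    d=dict(R=R,t=t,f=f,cx=c["cx"],cy=c["cy"],C=-R.T@t)
    if save: np.save(f"pics/{save}.npy",d,allow_pickle=True)
    return c["color"],d
def load(s): return np.load(f"pics/{s}.npy",allow_pickle=True).item()
def ray(d,u,v): 
    r=d["R"].T@np.array([(u-d["cx"])/d["f"],(v-d["cy"])/d["f"],1]); return r/np.linalg.norm(r)
def onz(d,u,v,z):
    r=ray(d,u,v); return d["C"]+r*(z-d["C"][2])/r[2]
def proj(d,P):
    p=d["R"]@np.asarray(P,float)+d["t"]; return np.array([d["cx"]+d["f"]*p[0]/p[2],d["cy"]+d["f"]*p[1]/p[2]])
def tri(obs):
    A=np.zeros((3,3));b=np.zeros(3)
    for d,u,v in obs:
        r=ray(d,u,v);M=np.eye(3)-np.outer(r,r);A+=M;b+=M@d["C"]
    P=np.linalg.solve(A,b)
    return P.round(1),[float(np.linalg.norm(proj(d,P)-[u,v]).round(1)) for d,u,v in obs]
def rel(P,R=None):
    """move to TCP pos P / orientation R(matrix) : delta in tool axes"""
    s=bot.get_state();T=Ro.from_quat(s["tool_rot"])
    dp=T.inv().apply(np.array(P)-s["position"])
    rv=(T.inv()*Ro.from_matrix(R)).as_rotvec() if R is not None else np.zeros(3)
    return dp.round(1),rv.round(3)
E
python3 - <<'E'
from h import *
im,d=cam("top","top1")
print("handle",onz(d,308,200,149))
for u,v in [(268,160),(362,174),(350,247),(253,231)]: print("corner",onz(d,u,v,110).round())
for u,v in [(446,282),(463,282),(464,338),(446,338)]: print("slv",onz(d,u,v,50).round())
print("tip",onz(d,451,260,27).round()); print("tape",onz(d,372,329,24).round(),"mortar",onz(d,172,298,40).round(),"jar",onz(d,210,162,102).round(),"cup",onz(d,424,166,72).round())
_,w=cam("wrist"); s=bot.get_state(); T=Ro.from_quat(s["tool_rot"])
print(T.as_matrix().round(2)); print("wcam in tool",T.inv().apply(w["C"]-s["position"]).round(), (T.inv().as_matrix()@w["R"].T).round(2), w["f"])
E
```

```text
handle [642.7560406   21.03079683 149.        ]
corner [740. 112. 110.]
corner [713. -95. 110.]
corner [551. -71. 110.]
corner [581. 139. 110.]
slv [ 486. -288.   50.]
slv [ 487. -326.   50.]
slv [ 364. -326.   50.]
slv [ 363. -287.   50.]
tip [ 539. -305.   27.]
tape [ 379. -127.   24.] mortar [437. 321.  40.] jar [735. 241. 102.] cup [ 745. -237.   72.]
[[-0.92  0.39 -0.  ]
 [ 0.39  0.92 -0.  ]
 [ 0.   -0.   -1.  ]]
wcam in tool [  72.   -0. -143.] [[-0.   -0.96 -0.28]
 [ 1.   -0.   -0.  ]
 [ 0.   -0.28  0.96]] 357.13916540394
```

```bash
python3 - <<'E'
from h import *
print(rel([420,90,260]))
E
```

```text
(array([-351.6, -402.9,  -28.8]), array([0., 0., 0.]))
```

Units first: shifts go in shares of 50 mm and turns go in units of 0.1 rad. So -25 mm is -0.5, -22 mm is -0.44.

```bash
echo '[85,-0.44,-0.5,-0.04,0,0,0,85,-0.44,-0.5,-0.04,0,0,0,85,-0.44,-0.5,-0.04,0,0,0,85,-0.44,-0.5,-0.04,0,0,0,85,-0.44,-0.5,-0.04,0,0,0,85,-0.44,-0.5,-0.04,0,0,0,85,-0.44,-0.5,-0.04,0,0,0,85,-0.44,-0.5,-0.04,0,0,0]' > mv.in && python3 jog.py mv.in | tail -3; echo '[85,-0.44,-0.5,-0.04,0,0,0,85,-0.44,-0.5,-0.04,0,0,0,85,-0.44,-0.5,-0.04,0,0,0,85,-0.44,-0.5,-0.04,0,0,0,85,-0.44,-0.5,-0.04,0,0,0,85,-0.44,-0.5,-0.04,0,0,0,85,-0.44,-0.5,-0.04,0,0,-1.3,85,-0.44,-0.5,-0.04,0,0,-1.3]' > mv.in && python3 jog.py mv.in | tail -3
python3 - <<'E'
from h import *
s=bot.get_state();print(s["time_s"],s["position"],s["qpos"],Ro.from_quat(s["tool_rot"]).as_matrix().round(3))
cam("wrist","w1")
print(rel([480,20,330]))
E
```

```text
ft_force: [1.0, -0.4, 0.3]
gripper_width: 85.0
finger_force: 0.0
ft_force: [1.0, -0.1, -0.6]
gripper_width: 85.0
finger_force: 0.0
1.8 [425.38171692  93.10694283 263.43217161] [-0.34087414  0.2809207   0.07778788  2.04063663 -0.02945538  0.82148098
  1.18939169] [[-0.991  0.135 -0.   ]
 [ 0.135  0.991 -0.   ]
 [ 0.    -0.    -1.   ]]
(array([-60.3, -59.9, -65.7]), array([0., 0., 0.]))
```

View pics/w1.png

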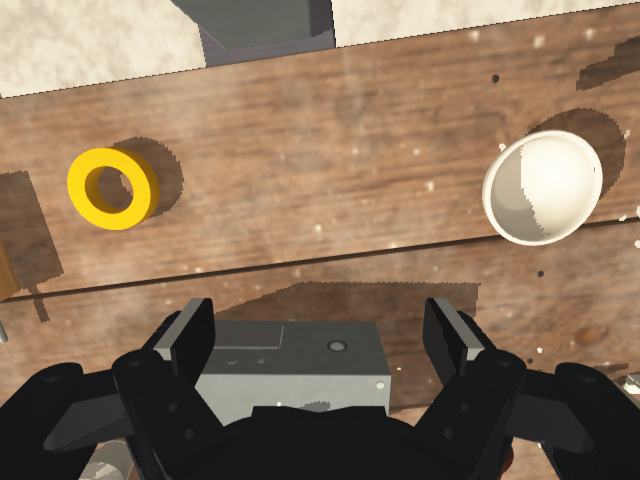

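The wrist view shows the hole at (338,346) on the front face, the tape at (113,188), the mortar at (543,187) and the sleeve at the left edge. For a second view I'll move right and up.

Converted, -11 mm is -0.22, -4 mm is -0.08.

```bash
echo '[85,-0.08,-0.72,-0.22,0,0,0,85,-0.08,-0.72,-0.22,0,0,0,85,-0.08,-0.72,-0.22,0,0,0,85,-0.08,-0.72,-0.22,0,0,0,85,-0.08,-0.72,-0.22,0,0,0,85,-0.08,-0.72,-0.22,0,0,0,85,0,0,0,0,0,0]' > mv.in && python3 jog.py mv.in | head -3
python3 - <<'E'
from h import *
s=bot.get_state();print(s["time_s"],s["position"])
cam("wrist","w2")
E
```

```text
time_s: 2.55
position: [419.2, -128.0, 330.8]
tool_rot: [0.075, 0.997, -0.002, 0.002]
2.55 [ 419.21556254 -128.01832948  330.75069336]
```

View pics/w2.png

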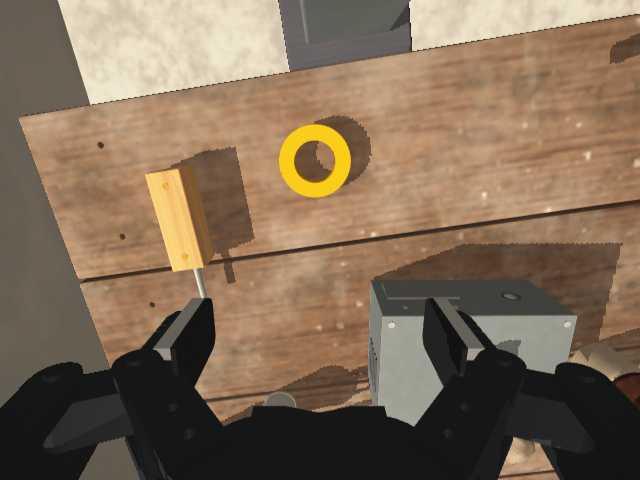

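The second view shows the hole at (511,296), the front screws on the box top at (391,325) and (568,324), the sleeve mouth's top edge from about (172,270) to (214,266), and the shaft at (200,283). I'll zoom in on these.

```bash
python3 - <<'E'
from h import *
cam("scene","sc1")
def t(n,x,y,w,h,k):
    im=cv2.imread(f"pics/{n}.png")[y:y+h,x:x+w]; return cv2.resize(im,None,fx=k,fy=k,interpolation=cv2.INTER_CUBIC)
row1=np.hstack([t("w1",310,325,50,50,6)[:300,:266],t("w2",490,275,45,50,6)[:300,:266],t("w2",165,255,50,50,6)[:300,:266]])
row2=np.hstack([t("top1",287,175,44,50,6)[:300,:266],t("sc1",325,190,44,50,6)[:300,:266],t("sc1",395,320,44,50,6)[:300,:266]])
o=np.zeros((600,798,3),np.uint8)
for r,row in enumerate((row1,row2)): o[r*300:r*300+row.shape[0],:row.shape[1]]=row
cv2.imwrite("pics/tiles.png",o); print(row1.shape,row2.shape)
E
```

```text
(300, 798, 3) (300, 792, 3)
```

View pics/tiles.png

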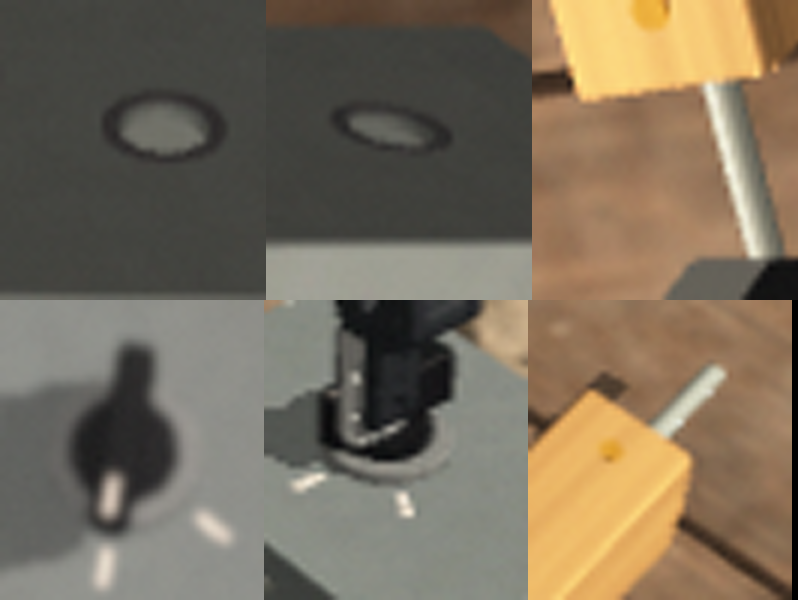

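Tile measurements: the hole is at (336.9,345.6) in w1 and (510.6,295.9) in w2. The handle bar's centre is near (306.9,197.3) in the top view. In the scene view the gripper hides the handle, so I'll use the first picture for that.

```bash
python3 - <<'E'
from h import *
w1,w2,tp,sc=map(load,("w1","w2","top1","sc1"))
print("hole",tri([(w1,336.9,345.6),(w2,510.6,295.9)]))
a,b=onz(w2,391,325,111),onz(w2,568,324,111);print("screws",a.round(),b.round(),np.linalg.norm(a-b),"yaw",np.degrees(np.arctan2(-(b-a)[0],(b-a)[1])))
print("screwL tri",tri([(w1,381,386),(w2,568,324)]))
def pl(d,p,q): return np.cross(ray(d,*p),ray(d,*q)),d["C"]
n1,c1=pl(w2,(196.4,268.7),(203.9,296.2));n2,c2=pl(sc,(416.2,341.5),(426.6,331.6))
dr=np.cross(n1,n2);dr/=np.linalg.norm(dr)*np.sign(dr[0]);print("shaft dir",dr.round(3))
for X in (487,539):
    print("axis pt",np.linalg.solve(np.array([n1,n2,[1,0,0]]),[n1@c1,n2@c2,X]).round(1))
print("tip tri",tri([(sc,426.6,331.6),(tp,451,260)]))
print("bar top",onz(tp,306.9,197.3,149).round(1),"ends",onz(tp,287+135/6-.4,175+45/6-.4,149).round(),onz(tp,287+109/6-.4,175+227/6-.4,149).round())
im=cv2.imread("pics/scene0.png");im2=cv2.imread("pics/top0.png")
g=lambda im,x,y:cv2.resize(im[y:y+50,x:x+50],None,fx=8,fy=8,interpolation=cv2.INTER_CUBIC)
cv2.imwrite("pics/t2.png",np.hstack([g(im,322,185),g(im2,430,250)]))
E
```

```text
hole (array([580.8,  92.3,  61.2]), [0.1, 0.1])
screws [569. -68. 111.] [598. 132. 111.] 201.57550645321592 yaw -8.144667446544707
screwL tri (array([597.4, 131. , 112.4]), [0.4, 0.3])
shaft dir [ 0.998 -0.018 -0.056]
axis pt [ 487.  -306.    28.5]
axis pt [ 539.  -307.    25.6]
tip tri (array([ 539.8, -306.3,   27. ]), [0.9, 0.9])
bar top [648.5  23.5 149. ] ends [682.  20. 149.] [616.  27. 149.]
```

View pics/t2.png

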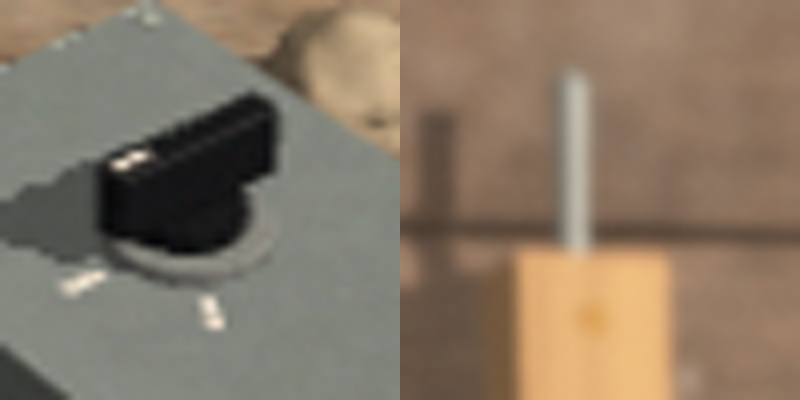

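The tiles show the bar's top centre at scene (345.3,200.8), the shaft tip at top (451.4,258.6), and the mouth at (451.7,280.8).

```bash
python3 - <<'E'
from h import *
tp,sc=map(load,("top1","sc1"))
print("bar",tri([(sc,345.3,200.8),(tp,306.9,197.3)]),"tip",tri([(sc,426.6,331.6),(tp,451.4,258.6)]),"mouth@27",onz(tp,451.7,280.8,40).round())
print(rel([648.5,23,215],Ro.from_euler('z',-8.1,degrees=True).as_matrix()@np.diag([-1,1,-1.])))
E
```

```text
bar (array([649.2,  22.5, 150.3]), [0.5, 0.6]) tip (array([ 542.4, -306.6,   25.1]), [0.3, 0.3]) mouth@27 [ 490. -303.   40.]
(array([-206.3,  177.2,  114.4]), array([ 0.   ,  0.   , -0.002]))
```

```bash
echo '[60,-0.516,0.444,0.286,0,0,0,60,-0.516,0.444,0.286,0,0,0,60,-0.516,0.444,0.286,0,0,0,60,-0.516,0.444,0.286,0,0,0,60,-0.516,0.444,0.286,0,0,0,60,-0.516,0.444,0.286,0,0,0,60,-0.516,0.444,0.286,0,0,0,60,-0.516,0.444,0.286,0,0,0]' > mv.in && python3 jog.py mv.in 40; echo '[60,0,0,0,0,0,0,60,0,0,0,0,0,0]' > mv.in && python3 jog.py mv.in
python3 - <<'E'
from h import *
print(rel([649,22.8,128],Ro.from_euler('z',-8.1,degrees=True).as_matrix()@np.diag([-1,1,-1.])))
E
```

```text
time_s: 3.45
position: [648.6, 27.7, 213.3]
tool_rot: [0.069, 0.998, 0.001, -0.001]
ft_force: [0.7, -0.5, 0.7]
gripper_width: 60.0
finger_force: 0.0
time_s: 3.65
position: [647.3, 26.7, 213.2]
tool_rot: [0.069, 0.998, 0.0, -0.002]
ft_force: [-0.2, -0.6, 0.4]
gripper_width: 59.7
finger_force: 0.0
(array([-2.5, -3.6, 85.2]), array([ 0.   , -0.003,  0.004]))
```

```bash
echo '[60,-0.05,-0.072,0.5,0,0,0,60,0,0,0.5,0,0,0,60,0,0,0.4,0,0,0,60,0,0,0.3,0,0,0,60,0,0,0,0,0,0]' > mv.in && python3 jog.py mv.in; echo '[10,0,0,0,0,0,0,10,0,0,0,0,0,0,10,0,0,0,0,0,0,10,0,0,0,0,0,0,10,0,0,0,0,0,0]' > mv.in && python3 jog.py mv.in
```

```text
time_s: 4.15
position: [648.3, 20.1, 128.3]
tool_rot: [0.071, 0.998, -0.0, -0.002]
ft_force: [-0.2, 0.8, 0.7]
gripper_width: 60.1
finger_force: 0.0
time_s: 4.65
position: [651.3, 21.6, 131.4]
tool_rot: [0.07, 0.998, 0.001, 0.001]
ft_force: [-0.9, 3.1, 7.3]
gripper_width: 13.0
finger_force: 42.1
```

Converted, -3 mm is -0.06, -0.1 rad is -1.

```bash
echo '[10,0,0,-0.06,0,0,0,10,0,0,0,0,0,-1,10,0,0,0,0,0,-1,10,0,0,0,0,0,-1,10,0,0,0,0,0,-1,10,0,0,0,0,0,-1]' > mv.in && python3 jog.py mv.in 50; echo '[10,0,0,0,0,0,-1,10,0,0,0,0,0,-1,10,0,0,0,0,0,-1,10,0,0,0,0,0,-1,10,0,0,0,0,0,-1,10,0,0,0,0,0,-0.8,10,0,0,0,0,0,0]' > mv.in && python3 jog.py mv.in
python3 - <<'E'
from h import *
s=bot.get_state();print(s["wrist_torque"],s["qpos"].round(2)); T=Ro.from_quat(s["tool_rot"]).as_matrix();print(np.degrees(np.arctan2(T[1,0],T[0,0])))
E
```

```text
time_s: 5.25
position: [651.3, 21.3, 131.6]
tool_rot: [-0.181, 0.984, 0.0, 0.001]
ft_force: [5.0, 2.8, -10.2]
gripper_width: 13.3
finger_force: 51.1
time_s: 5.95
position: [651.5, 21.1, 131.6]
tool_rot: [-0.452, 0.892, 0.001, 0.001]
ft_force: [5.5, 2.4, -10.4]
gripper_width: 12.7
finger_force: 51.8
[ 0.71514059 -1.23900787 -0.63001242] [ 0.03  0.75 -0.18  1.6   0.17  0.81  2.29]
-126.21931765123898
```

```bash
echo '[40,0,0,0,0,0,0,40,0,0,0,0,0,0,40,0,0,0,0,0,0,40,0,0,-0.4,0,0,0,40,0,0,-0.6,0,0,0,40,0,0,-0.6,0,0,0,40,0,0,-0.4,0,0,0]' > mv.in && python3 jog.py mv.in | head -2
python3 - <<'E'
from h import *
im,d=cam("top","top2")
print(rel([517,-306,150],np.diag([-1,1,-1.])))
cv2.imwrite("pics/t3.png",cv2.resize(im[130:330,200:480],None,fx=2.8,fy=2.8))
E
```

```text
time_s: 6.65
position: [651.1, 20.0, 235.7]
(array([343.8, -82.6,  87.6]), array([-0.004,  0.007,  0.939]))
```

View pics/t3.png

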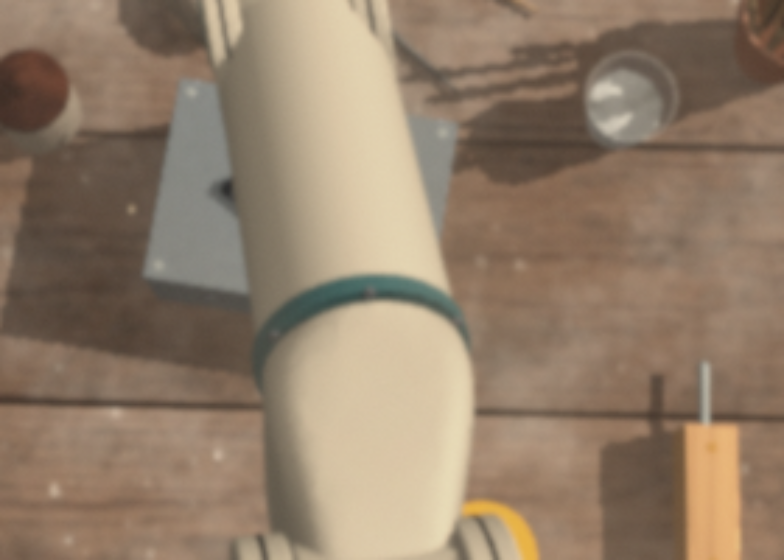

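The arm hides most of the box here. Only the bar's tip at (225,188) in the crop shows, and it points left-back, as it should when off. Next is the sleeve.

Converted, 34.4 mm is 0.688, -8.3 mm is -0.166.

```bash
echo '[40,0.688,-0.166,0,0,0,0,40,0.688,-0.166,0,0,0,0,40,0.688,-0.166,0,0,0,0,40,0.688,-0.166,0,0,0,0,40,0.688,-0.166,0,0,0,0]' > mv.in && python3 jog.py mv.in >/dev/null; echo '[40,0.688,-0.166,0,0,0,0,40,0.688,-0.166,0,0,0,0,40,0.688,-0.166,0,0,0,0,40,0.688,-0.166,0,0,0,0,40,0.688,-0.166,0,0,0,0]' > mv.in && python3 jog.py mv.in >/dev/null; echo '[40,0,0,0.24,0,0,1.34,40,0,0,0.24,0,0,1.34,40,0,0,0.24,0,0,1.34,40,0,0,0.24,0,0,1.34,40,0,0,0.24,0,0,1.34,40,0,0,0.24,0,0,1.34,40,0,0,0.24,0,0,1.35,40,0,0,0,0,0,0]' > mv.in && python3 jog.py mv.in
python3 - <<'E'
from h import *
im,d=cam("top","top3")
cv2.imwrite("pics/t4.png",np.hstack([cv2.resize(im[150:260,240:380],(400,314)),cv2.resize(cam("wrist","w3")[0],(400,314))]))
print(rel([517,-306,22],np.diag([-1,1,-1.])))
E
```

```text
time_s: 8.5
position: [512.9, -305.7, 147.3]
tool_rot: [-0.0, 1.0, 0.001, -0.002]
ft_force: [-0.3, 0.1, -0.1]
gripper_width: 39.9
finger_force: 0.0
(array([ -3. ,   0.4, 127. ]), array([-0.   , -0.   ,  0.004]))
```

View pics/t4.png

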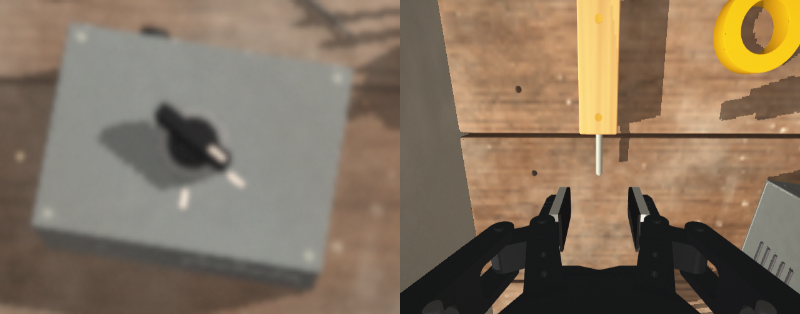

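The handle now points at the off mark. In the wrist tile the shaft, at about x = 598, is centred between the fingers.

Converted, -3 mm is -0.06, 30 mm is 0.6.

```bash
echo '[40,-0.06,0.008,0.6,0,0,0,40,0,0,0.6,0,0,0,40,0,0,0.6,0,0,0,40,0,0,0.5,0,0,0,40,0,0,0.26,0,0,0,40,0,0,0,0,0,0]' > mv.in && python3 jog.py mv.in | head -2; echo '[4,0,0,0,0,0,0,4,0,0,0,0,0,0,4,0,0,0,0,0,0,4,0,0,0,0,0,0,4,0,0,0,0,0,0]' > mv.in && python3 jog.py mv.in 70
```

```text
time_s: 9.2
position: [516.4, -305.7, 19.8]
time_s: 9.7
position: [518.4, -306.5, 21.8]
tool_rot: [-0.0, 1.0, -0.001, 0.001]
ft_force: [1.2, -0.6, 2.0]
gripper_width: 5.5
finger_force: 55.3
```

Converted, -8 mm is -0.16, -5 mm is -0.1.

```bash
echo '[4,-0.1,0,-0.02,0,0,0,4,-0.16,0,0,0,0,0,4,-0.3,0,0,0,0,0,4,-0.44,0,0,0,0,0,4,-0.44,0,0,0,0,0,4,-0.44,0,0,0,0,0,4,-0.44,0,0,0,0,0,4,-0.44,0,0,0,0,0]' > mv.in && python3 jog.py mv.in; python3 - <<'E'
from h import *
im,d=cam("wrist","w4"); im2,_=cam("scene","sc4")
cv2.imwrite("pics/t5.png",np.hstack([cv2.resize(im,(400,300)),cv2.resize(im2[200:420,320:560],(400,366))[:300]]))
E
```

```text
time_s: 10.5
position: [656.4, -305.3, 21.4]
tool_rot: [-0.0, 1.0, 0.0, -0.0]
ft_force: [0.3, -0.1, -0.4]
gripper_width: 5.1
finger_force: 55.1
```

View pics/t5.png

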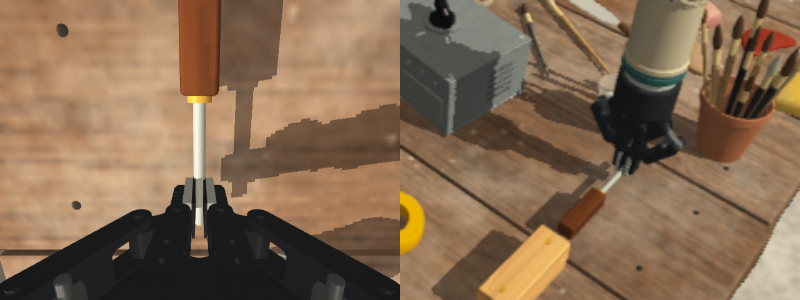

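The pin is out: its handle is at wrist tile (198,50) and the shaft is held level. I'll shift it clear of the sleeve and lay it down.

Converted, 9 mm is 0.18, -4 mm is -0.08.

```bash
echo '[4,0,0.2,-0.08,0,0,0,4,0,0.4,0,0,0,0,4,0,0.4,0,0,0,0,4,0,0.2,0,0,0,0,4,0,0,0.18,0,0,0,4,0,0,0.12,0,0,0,4,0,0,0.08,0,0,0,4,0,0,0,0,0,0]' > mv.in && python3 jog.py mv.in; 
```

```text
time_s: 11.4
position: [654.3, -247.1, 6.0]
tool_rot: [0.001, 1.0, -0.0, -0.001]
ft_force: [0.4, 0.5, 1.0]
gripper_width: 5.1
finger_force: 55.2
```

```bash
echo '[4,0,0,0.02,0,0,0,50,0,0,0,0,0,0,50,0,0,0,0,0,0,50,0,0,-0.2,0,0,0,50,0,0,-0.7,0,0,0,50,0.6,0,-0.8,0,0,0,50,0.7,0,-0.6,0,0,0,50,0.7,0,-0.4,0,0,0]' > mv.in && python3 jog.py mv.in | head -2; python3 - <<'E'
from h import *
im,d=cam("wrist","w5"); im2,e=cam("top","top5")
# dark-brown pin handle segmentation
for n,i,c in(("w",im,d),("t",im2,e)):
    p0=proj(c,[549,-247,22]);print(n,p0.round())
cv2.imwrite("pics/t6.png",np.hstack([cv2.resize(im,(560,420)),cv2.resize(im2[215:315,380:440],(240,400)) if 0 else cv2.resize(im2[190:330,390:470],(240,420),interpolation=cv2.INTER_CUBIC)]))
E
```

```text
time_s: 12.2
position: [555.5, -246.5, 144.2]
w [318. 221.]
t [425. 255.]
```

View pics/t6.png

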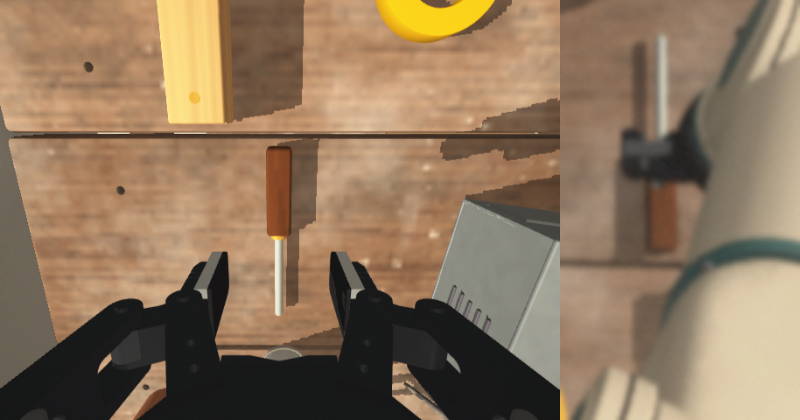

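The pin lies straight. In full-size wrist pixels its handle runs from (318.9,168) to (318.9,268.6), and the tip is at (317.7,361).

```bash
python3 - <<'E'
from h import *
d=load("w5")
a,b,t=onz(d,319,169,22),onz(d,319,268.6,22),onz(d,317.7,361,11)
print(a.round(1),b.round(1),t.round(1),np.linalg.norm(a-b))
m=t-130*(t-(a+b)/2)/np.linalg.norm((t-(a+b)/2)[:2]);print(m)
# colour-segment handle for centroid/angle
im=cv2.imread("pics/w5.png");hsv=cv2.cvtColor(im,cv2.COLOR_BGR2HSV)
print(hsv[215,319],hsv[215,300],hsv[215,345])
e=load("w4");print(bot.get_state()["position"])
M=(np.abs(hsv[...,0].astype(int)-hsv[215,319,0])<5)&(hsv[...,1]>hsv[215,319,1]-40);M[:, :295]=0;M[:,345:]=0;M[:150]=0;M[290:]=0
n,l,st,ce=cv2.connectedComponentsWithStats(M.astype(np.uint8));k=1+st[1:,4].argmax();print(st[k],ce[k]); print(cv2.minAreaRect(np.argwhere(l==k)[:,::-1].astype(np.float32)))
P=onz(d,*ce[k],22);print(P,rel([P[0]+1,P[1],4],np.diag([-1,1,-1.])))
E
```

```text
[ 509.5 -246.6   22. ] [ 587.7 -246.5   22. ] [ 681.2 -247.7   11. ] 78.19549927659645
[ 551.21832185 -246.58950732   21.78453986]
[ 10 181 131] [ 13 107 179] [ 14  94 120]
[ 551.78337212 -248.01643467  144.96221878]
[ 304  167   30  103 2894] [318.30995162 217.31686247]
((318.5, 218.0), (102.0, 29.0), 90.0)
[ 545.8503828  -247.09467515   22.        ] (array([  5.1,   1.2, 141. ]), array([-0.002,  0.001, -0.003]))
```

Converted, 2 mm is 0.04, 1 mm is 0.02.

```bash
echo '[50,0.04,0.02,0.7,0,0,0,50,0,0,0.7,0,0,0,50,0,0,0.7,0,0,0,50,0,0,0.5,0,0,0,50,0,0,0.2,0,0,0,50,0,0,0,0,0,0]' > mv.in && python3 jog.py mv.in; echo '[18,0,0,0,0,0,0,18,0,0,0,0,0,0,18,0,0,0,0,0,0,18,0,0,0,0,0,0,18,0,0,0,0,0,0]' > mv.in && python3 jog.py mv.in 80
```

```text
time_s: 12.9
position: [552.9, -244.6, -0.2]
tool_rot: [-0.0, 1.0, 0.0, -0.001]
ft_force: [0.1, 0.7, -0.5]
gripper_width: 50.2
finger_force: 0.0
time_s: 13.4
position: [554.5, -245.6, 2.8]
tool_rot: [-0.0, 1.0, -0.001, 0.002]
ft_force: [-0.0, 0.1, 6.6]
gripper_width: 20.3
finger_force: 79.8
```

```bash
echo '[18,0,0,-0.2,0,0,0,18,0,0,-0.6,0,0,0,18,0.2,0.2,-0.6,0,0,0,18,0.5,0.4,-0.6,0,0,0,18,0.5,0.4,-0.2,0,0,0,18,0.5,0.4,0,0,0,0,18,0.5,0.4,0,0,0,0,18,0,0,0,0,0,0]' > mv.in && python3 jog.py mv.in
python3 - <<'E'
from h import *
Rb=Ro.from_euler('z',-8.1,degrees=True).as_matrix()
u=Rb[:,0];hole=np.array([580.8,92.3,60.6])
T=hole-160*u;T[2]=52;print(T,rel(T,Rb@np.diag([-1,1,-1.])))
im,d=cam("scene","sc6");print(proj(d,bot.get_state()["position"]+np.array([127,0,8])))
E
```

```text
time_s: 14.2
position: [438.6, -151.8, 111.6]
tool_rot: [-0.001, 1.0, 0.001, -0.003]
ft_force: [0.8, 0.0, -1.5]
gripper_width: 20.4
finger_force: 79.0
[422.39621477 114.84419711  52.        ] (array([ 15.2, 266.5,  60.4]), array([ 0.002, -0.005,  0.144]))
[380.53576183 259.21782958]
```

```bash
echo '[18,0.04,0.66,0,0,0,0,18,0.04,0.66,0,0,0,0,18,0.04,0.66,0,0,0,0,18,0.04,0.66,0,0,0,0,18,0.04,0.66,0,0,0,0,18,0.04,0.66,0,0,0,0,18,0.04,0.66,0,0,0,0,18,0.02,0.7,0.2,0,0,0]' > mv.in && python3 jog.py mv.in >/dev/null; echo '[18,0,0,0.4,0,0,0.7,18,0,0,0.4,0,0,0.74,18,0,0,0.2,0,0,0,18,0,0,0,0,0,0,18,0,0,0,0,0,0]' > mv.in && python3 jog.py mv.in
python3 - <<'E'
from h import *
Rb=Ro.from_euler('z',-8.1,degrees=True).as_matrix()
u=Rb[:,0];hole=np.array([580.8,92.3,60.6])
T=hole-147*u;T[2]=52;print(T,rel(T,Rb@np.diag([-1,1,-1.])))
s=bot.get_state();tool=Ro.from_quat(s["tool_rot"]).as_matrix();p=s["position"]
for n in("scene","top","wrist"):
    im,d=cam(n,"i_"+n);g=cv2.cvtColor(im,cv2.COLOR_BGR2GRAY).astype(int)
    pt=lambda a,z=8.:p+tool@np.array([-a,0,-z])
    print(n,"tip",proj(d,pt(127)),"hole",proj(d,hole))
    for a in (75,90,105,120,135):   # profile across the shaft
        c=proj(d,pt(a));v=proj(d,pt(a+1))-proj(d,pt(a-1));nn=np.array([-v[1],v[0]])/np.linalg.norm(v)
        print(a,c.round(1),[int(cv2.remap(g.astype(np.float32),np.float32([[c[0]+k*nn[0]]]),np.float32([[c[1]+k*nn[1]]]),1)[0,0]) for k in range(-6,7)])
E
```

```text
time_s: 15.55
position: [428.9, 110.7, 51.3]
tool_rot: [0.072, 0.997, 0.0, 0.0]
ft_force: [-0.2, -0.7, -0.9]
gripper_width: 20.3
finger_force: 79.0
[435.26652232 113.01248109  52.        ] (array([-6. ,  3.2, -0.7]), array([ 0.   ,  0.001, -0.002]))
scene tip [298.64396597 234.60211996] hole [305.91220641 229.62551349]
75 [281.9 242.7] [62, 60, 57, 59, 75, 181, 209, 154, 87, 69, 69, 70, 71]
90 [286.8 240.4] [58, 55, 58, 60, 97, 181, 216, 159, 79, 66, 66, 67, 68]
105 [291.6 238. ] [62, 67, 69, 70, 93, 191, 222, 163, 85, 72, 70, 69, 69]
120 [296.4 235.7] [58, 60, 62, 61, 71, 172, 203, 144, 76, 60, 61, 61, 60]
135 [301.2 233.4] [59, 58, 59, 61, 61, 61, 61, 60, 59, 60, 59, 61, 59]
top tip [275.61682867 246.91121057] hole [276.0796185  235.23199999]
75 [271.5 269.8] [120, 125, 147, 161, 171, 174, 168, 155, 137, 121, 113, 110, 110]
90 [272.7 263.2] [110, 105, 105, 113, 138, 167, 175, 153, 124, 109, 106, 106, 107]
105 [273.9 256.6] [83, 80, 82, 97, 132, 166, 173, 144, 104, 85, 81, 81, 81]
120 [275.1 250. ] [81, 81, 82, 94, 125, 158, 165, 136, 99, 83, 82, 81, 81]
135 [276.3 243.4] [84, 84, 85, 85, 85, 84, 83, 82, 82, 81, 81, 82, 83]
wrist tip [318.69797466 529.69531924] hole [325.29069758 567.08903532]
75 [318.6 451.1] [24, 24, 25, 25, 25, 25, 26, 26, 26, 26, 25, 25, 25]
90 [318.6 475.2] [25, 24, 24, 25, 25, 25, 25, 25, 25, 26, 25, 24, 24]
105 [318.7 498. ] [0, 0, 0, 0, 0, 0, 0, 0, 0, 0, 0, 0, 0]
120 [318.7 519.9] [0, 0, 0, 0, 0, 0, 0, 0, 0, 0, 0, 0, 0]
135 [318.7 540.7] [0, 0, 0, 0, 0, 0, 0, 0, 0, 0, 0, 0, 0]
```

The shaft is within a pixel of its predicted place in both views. I'll correct sideways and advance gently.

Converted, -6 mm is -0.12, -5 mm is -0.1.

```bash
echo '[18,-0.06,0.064,-0.014,0,0,0,18,-0.06,0,0,0,0,0,18,-0.12,0,0,0,0,0,18,-0.12,0,0,0,0,0,18,-0.1,0,0,0,0,0,18,0,0,0,0,0,0]' > mv.in && python3 jog.py mv.in
python3 - <<'E'
from h import *
Rb=Ro.from_euler('z',-8.1,degrees=True).as_matrix()
T=np.array([580.8,92.3,52])-127*Rb[:,0];T[2]=52;print(rel(T,Rb@np.diag([-1,1,-1.])))
E
```

```text
time_s: 16.3
position: [452.6, 110.7, 51.6]
tool_rot: [0.072, 0.997, 0.0, 0.001]
ft_force: [-1.2, -0.7, -1.2]
gripper_width: 20.4
finger_force: 79.0
(array([-2.6, -0.1, -0.4]), array([ 0.   ,  0.001, -0.003]))
```

Converted, -4 mm is -0.08, -3 mm is -0.06.

```bash
echo '[18,-0.08,0,-0.008,0,0,0,18,-0.08,0,0,0,0,0,18,-0.08,0,0,0,0,0,18,-0.06,0,0,0,0,0,18,0,0,0,0,0,0]' > mv.in && python3 jog.py mv.in
python3 - <<'E'
from h import *
Rb=Ro.from_euler('z',-8.1,degrees=True).as_matrix()
T=np.array([580.8,92.3,52])-127*Rb[:,0];T[2]=52;print(rel(T,Rb@np.diag([-1,1,-1.])))
E
```

```text
time_s: 16.8
position: [466.8, 108.6, 52.0]
tool_rot: [0.072, 0.997, 0.0, 0.0]
ft_force: [0.7, 0.2, -0.3]
gripper_width: 20.1
finger_force: 79.0
(array([11.9, -0.1, -0. ]), array([ 0.   ,  0.001, -0.003]))
```

The tip is about 12 mm in with no contact. I'll go on to the plate.

Units first: shifts go in shares of 50 mm and turns go in units of 0.1 rad. So -10 mm is -0.2, -8 mm is -0.16.

```bash
echo '[18,-0.16,0,0,0,0,0,18,-0.2,0,0,0,0,0,18,-0.2,0,0,0,0,0,18,-0.14,0,0,0,0,0,18,0,0,0,0,0,0]' > mv.in && python3 jog.py mv.in|head -5; echo '[18,-0.06,0,0,0,0,0,18,-0.04,0,0,0,0,0,18,-0.04,0,0,0,0,0,18,-0.04,0,0,0,0,0,18,0,0,0,0,0,0]' > mv.in && python3 jog.py mv.in|head -5
python3 - <<'E'
from h import *
Rb=Ro.from_euler('z',-8.1,degrees=True).as_matrix()
T=np.array([580.8,92.3,52])-127*Rb[:,0];T[2]=52;print(rel(T))
im,d=cam("scene","tr_a");a=load("i_scene");b=cv2.imread("pics/i_scene.png")
print(proj(d,[565,-30,42]),cv2.absdiff(im,b)[230:275,310:350].mean())
E
```

```text
time_s: 17.3
position: [502.6, 103.3, 52.1]
tool_rot: [0.072, 0.997, 0.0, 0.001]
ft_force: [0.2, -0.3, -1.3]
gripper_width: 20.1
time_s: 17.8
position: [510.0, 102.4, 52.0]
tool_rot: [0.072, 0.997, 0.0, 0.0]
ft_force: [-0.1, -0.3, -0.4]
gripper_width: 20.3
(array([55.5, -0.1,  0. ]), array([0., 0., 0.]))
[336.76958114 259.8791844 ] 1.2848148148148149
```

```bash
for i in 1; do echo '[18,-0.03,0,0,0,0,0,18,-0.03,0,0,0,0,0,18,0,0,0,0,0,0]' > mv.in && python3 jog.py mv.in|sed -n 2,4p; done; echo '[18,-0.03,0,0,0,0,0,18,-0.03,0,0,0,0,0,18,0,0,0,0,0,0]' > mv.in && python3 jog.py mv.in|sed -n 2,4p
python3 - <<'E'
from h import *
im,d=cam("scene","tr_b");b=cv2.imread("pics/i_scene.png")
print(cv2.absdiff(im,b)[230:275,310:350].mean())
E
```

```text
position: [511.4, 102.1, 51.8]
tool_rot: [0.072, 0.997, -0.0, -0.001]
ft_force: [-2.3, 1.0, 1.2]
position: [513.6, 101.7, 51.6]
tool_rot: [0.072, 0.997, -0.0, -0.002]
ft_force: [-5.3, 1.3, 1.3]
1.3564814814814814
```

Now in contact with the plate at about 5 N. I'll push a little further.

Converted, -1.5 mm is -0.03.

```bash
echo '[18,-0.03,0,0,0,0,0,18,-0.03,0,0,0,0,0,18,0,0,0,0,0,0]' > mv.in && python3 jog.py mv.in|sed -n 2,4p;  python3 - <<'E'
from h import *
im,d=cam("scene","tr_c");b=cv2.imread("pics/i_scene.png")
print(cv2.absdiff(im,b)[230:275,310:350].mean())
E
echo '[18,-0.02,0,0,0,0,0,18,-0.02,0,0,0,0,0,18,0,0,0,0,0,0]' > mv.in && python3 jog.py mv.in|sed -n 2,4p;  python3 - <<'E'
from h import *
im,d=cam("scene","tr_d");b=cv2.imread("pics/i_scene.png")
print(cv2.absdiff(im,b)[230:275,310:350].mean())
E
```

```text
position: [518.0, 101.1, 51.7]
tool_rot: [0.072, 0.997, -0.0, -0.001]
ft_force: [-3.5, 2.0, -0.8]
17.419074074074075
position: [520.4, 100.8, 51.9]
tool_rot: [0.072, 0.997, -0.0, -0.0]
ft_force: [-4.8, 0.4, -1.7]
17.408703703703704
```

The image change jumped from 1.3 to 17.4, so the tray has sprung out. I'll withdraw the pin straight back, lift it, turn it away from the box and lay it down.

Converted, 12 mm is 0.24, 15 mm is 0.3.

```bash
echo '[18,0.1,0,0,0,0,0,18,0.24,0,0,0,0,0,18,0.3,0,0,0,0,0,18,0.3,0,0,0,0,0,18,0.3,0,0,0,0,0,18,0.3,0,0,0,0,0,18,0.3,0,0,0,0,0,18,0,0,0,0,0,0]' > mv.in && python3 jog.py mv.in|sed -n 1,4p; echo '[18,0,0,-0.4,0,0,0,18,0,0,-0.5,0,0,0,18,0,0,-0.4,0,0,0,18,0,0,0,0,0,1.4,18,0,0,0,0,0,1.4,18,0,0,0,0,0,1.4,18,0,0,0,0,0,1.4,18,0,0,0,0,0,1.4]' > mv.in && python3 jog.py mv.in|sed -n 1,4p;echo '[18,0,0,0,0,0,1.4,18,0,0,0,0,0,1.4,18,0,0,0,0,0,1.4,18,0,0,0,0,0,1.4,18,0,0,0,0,0,1.4,18,0,0,0,0,0,0]' > mv.in && python3 jog.py mv.in
python3 - <<'E'
from h import *
print(rel([432,120,3.5],Ro.from_euler('z',-90,degrees=True).as_matrix()@np.diag([-1,1,-1.])), bot.get_state()["qpos"].round(2))
E
```

```text
time_s: 20.0
position: [429.4, 114.2, 52.5]
tool_rot: [0.072, 0.997, 0.0, 0.001]
ft_force: [0.3, 0.7, -0.9]
time_s: 20.8
position: [432.5, 113.8, 117.8]
tool_rot: [0.412, 0.911, 0.001, 0.002]
ft_force: [-0.6, 0.3, -0.1]
time_s: 21.4
position: [431.9, 113.7, 117.4]
tool_rot: [0.698, 0.716, 0.001, 0.002]
ft_force: [-0.1, -0.5, -1.2]
gripper_width: 20.4
finger_force: 79.0
(array([  6.4,  -0.2, 113.9]), array([0.004, 0.001, 0.027])) [-0.73  0.62  0.61  2.19 -0.72  0.53  0.45]
```

Converted, 3 mm is 0.06, 30 mm is 0.6.

```bash
echo '[18,0.12,0,0.6,0,0,0,18,0,0,0.6,0,0,0,18,0,0,0.56,0,0,0,18,0,0,0.3,0,0,0,18,0,0,0.12,0,0,0,18,0,0,0.06,0,0,0,18,0,0,0,0,0,0]' > mv.in && python3 jog.py mv.in; echo '[18,0,0,0.02,0,0,0,18,0,0,0,0,0,0]' > mv.in && python3 jog.py mv.in|sed -n 2,4p
```

```text
time_s: 22.1
position: [430.4, 119.8, 5.0]
tool_rot: [0.697, 0.717, 0.0, 0.001]
ft_force: [-0.1, -0.3, -1.1]
gripper_width: 20.4
finger_force: 79.0
position: [430.0, 120.2, 4.4]
tool_rot: [0.697, 0.717, 0.001, 0.0]
ft_force: [0.5, 0.6, -0.5]
```

Converted, 1 mm is 0.02.

```bash
echo '[18,0,0,0.02,0,0,0,18,0,0,0,0,0,0]' > mv.in && python3 jog.py mv.in|sed -n 2,4p; echo '[45,0,0,0,0,0,0,45,0,0,0,0,0,0,45,0,0,0,0,0,0,45,0,0,-0.2,0,0,0,45,0,0,-0.6,0,0,0,45,0,0,-0.8,0,0,0,45,0,0,-0.8,0,0,0,45,0,0,-0.8,0,0,0]' > mv.in && python3 jog.py mv.in|sed -n 1,4p; echo '[45,0.6,0.4,-0.6,0,0,0,45,0.6,0.6,-0.6,0,0,0,45,0.6,0.6,-0.2,0,0,0,45,0.6,0.6,0,0,0,0,45,0.6,0.6,0,0,0,0,45,0.6,0,0,0,0,0,45,0,0,0,0,0,0]' > mv.in && python3 jog.py mv.in|sed -n 1,4p
python3 - <<'E'
from h import *
for n,ref in(("top","top0"),("scene","scene0")):
    im,d=cam(n,"end_"+n);b=cv2.imread(f"pics/{ref}.png");D=cv2.GaussianBlur(cv2.absdiff(im,b),(5,5),0).max(2)
    for k,P in dict(tape=[379,-127,12],mortar=[437,321,25],jar=[735,241,80],cup=[745,-237,50],handle=[649,23,145],tray=[545,-35,55],pinH=[430,120,22],pinShaft=[425,30,11],handleOffTip=[668,44,149]).items():
        u,v=proj(d,P).astype(int);print(n,k,(u,v),D[v-8:v+9,u-8:u+9].mean().round(1),im[v,u])
# pin shaft extents along y in top view
d=load("end_top");im=cv2.imread("pics/end_top.png")
print([(y,int(im[tuple(proj(d,[431,y,11]).round().astype(int)[::-1])].mean())) for y in range(165,-40,-10)])
E
```

```text
position: [429.5, 120.1, 3.2]
tool_rot: [0.697, 0.717, 0.0, 0.0]
ft_force: [0.1, -0.2, -0.7]
time_s: 23.3
position: [428.8, 119.8, 164.4]
tool_rot: [0.698, 0.716, -0.001, -0.0]
ft_force: [0.9, 1.1, 0.2]
time_s: 24.0
position: [562.5, 308.2, 230.3]
tool_rot: [0.695, 0.719, 0.0, -0.001]
ft_force: [-0.6, 0.7, -0.3]
top tape (np.int64(371), np.int64(329)) 1.0 [ 70  87 109]
top mortar (np.int64(173), np.int64(298)) 0.7 [219 235 244]
top jar (np.int64(211), np.int64(164)) 1.2 [49 61 89]
top cup (np.int64(422), np.int64(168)) 1.0 [135 147 154]
top handle (np.int64(307), np.int64(197)) 22.0 [41 41 42]
top tray (np.int64(332), np.int64(252)) 57.0 [161 178 192]
top pinH (np.int64(262), np.int64(303)) 44.5 [ 44  66 110]
top pinShaft (np.int64(302), np.int64(307)) 11.1 [107 122 137]
top handleOffTip (np.int64(297), np.int64(188)) 17.8 [44 44 44]
scene tape (np.int64(312), np.int64(333)) 3.2 [ 66  93 123]
scene mortar (np.int64(209), np.int64(227)) 3.5 [226 243 249]
scene jar (np.int64(307), np.int64(178)) 2.4 [28 40 75]
scene cup (np.int64(449), np.int64(260)) 3.7 [125 141 146]
scene handle (np.int64(344), np.int64(202)) 43.3 [21 22 22]
scene tray (np.int64(332), np.int64(260)) 58.9 [100 113 114]
scene pinH (np.int64(255), np.int64(264)) 51.9 [27 52 99]
scene pinShaft (np.int64(278), np.int64(286)) 22.1 [ 71  90 109]
scene handleOffTip (np.int64(343), np.int64(194)) 24.5 [80 83 81]
[(165, 74), (155, 76), (145, 75), (135, 74), (125, 72), (115, 72), (105, 73), (95, 74), (85, 160), (75, 173), (65, 171), (55, 171), (45, 169), (35, 172), (25, 171), (15, 160), (5, 162), (-5, 143), (-15, 140), (-25, 145), (-35, 146)]
```

The tape, mortar, jar and cup are unchanged, the tray is out, the handle is at off, and the pin is lying clear of the box. Handing in.

```bash
python3 -c "
from cell import bot
print(bot.finish_job())"
```

```text
the job is handed in; nothing more can be done
None
```

The job is handed in at about 24 s: the handle is off, the tray is out, the pin lies on the table clear of the box, and the last camera check showed the mortar, tape, jar and cup unmoved; no verdict came back.

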